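Put the specimen pots into their colour-coded trays in sampling order

TASK

Put each of the four filled specimen pots (blue, red, yellow and green lids) into the tray of its own colour, one after another in the order blue, red, yellow, green. Keep every pot upright, set it down flat on the tray's floor rather than dropping it, let go of it before going on to the next, and leave the two white-lidded pots where they stand.

Things in the scene. Friction and masses are not known exactly. Their poses are not given: they have to be found in the camera images.
- blue_pot: blue-lidded round specimen pot, frosted pale body 42 mm in diameter with a paper band, blue screw lid 44 mm in diameter (the widest part, from 54 mm to 72 mm above the foot). 72 mm tall, 50 to 100 g, loose, standing upright on the table. Origin: centre of its underside; z up along its axis; round, so its yaw means nothing
- red_pot: red-lidded round specimen pot, frosted pale body 42 mm in diameter with a paper band, red screw lid 44 mm in diameter (the widest part, from 54 mm to 72 mm above the foot). 72 mm tall, 50 to 100 g, loose, standing upright on the table. Origin: centre of its underside; z up along its axis; round, so its yaw means nothing
- yellow_pot: yellow-lidded round specimen pot, frosted pale body 42 mm in diameter with a paper band, yellow screw lid 44 mm in diameter (the widest part, from 54 mm to 72 mm above the foot). 72 mm tall, 50 to 100 g, loose, standing upright on the table. Origin: centre of its underside; z up along its axis; round, so its yaw means nothing
- green_pot: green-lidded round specimen pot, frosted pale body 42 mm in diameter with a paper band, green screw lid 44 mm in diameter (the widest part, from 54 mm to 72 mm above the foot). 72 mm tall, 50 to 100 g, loose, standing upright on the table. Origin: centre of its underside; z up along its axis; round, so its yaw means nothing
- white_pot_1: white-lidded round specimen pot, frosted pale body 42 mm in diameter with a paper band, white screw lid 44 mm in diameter (the widest part, from 54 mm to 72 mm above the foot). 72 mm tall, 50 to 100 g, loose, standing upright on the table. Origin: centre of its underside; z up along its axis; round, so its yaw means nothing. An unused pot: not to be moved
- white_pot_2: white-lidded round specimen pot, frosted pale body 42 mm in diameter with a paper band, white screw lid 44 mm in diameter (the widest part, from 54 mm to 72 mm above the foot). 72 mm tall, 50 to 100 g, loose, standing upright on the table. Origin: centre of its underside; z up along its axis; round, so its yaw means nothing. An unused pot: not to be moved
- blue_tray: small square open blue plastic tray, 76 x 76 mm outside, 66 x 66 mm inside, walls 5 mm thick and 14 mm high from the table, floor 5 mm above the table; holds one pot with some 12 mm to spare all round. Fixed to the table. Origin: centre of its underside, at table height; x and y along its sides, z up
- red_tray: small square open red plastic tray, 76 x 76 mm outside, 66 x 66 mm inside, walls 5 mm thick and 14 mm high from the table, floor 5 mm above the table; holds one pot with some 12 mm to spare all round. Fixed to the table. Origin: centre of its underside, at table height; x and y along its sides, z up
- yellow_tray: small square open yellow plastic tray, 76 x 76 mm outside, 66 x 66 mm inside, walls 5 mm thick and 14 mm high from the table, floor 5 mm above the table; holds one pot with some 12 mm to spare all round. Fixed to the table. Origin: centre of its underside, at table height; x and y along its sides, z up
- green_tray: small square open green plastic tray, 76 x 76 mm outside, 66 x 66 mm inside, walls 5 mm thick and 14 mm high from the table, floor 5 mm above the table; holds one pot with some 12 mm to spare all round. Fixed to the table. Origin: centre of its underside, at table height; x and y along its sides, z up
Things that resemble listed ones, but are neither listed nor needed, are in the scene too. Of the things that look like the yellow_tray, take the one that is farthest from the robot's base at the start.

How it is judged:
On the way, in this order (a step that is already met when the one before it is completed fails the run):
1. the blue-lidded pot stands released in the blue tray (horizontal distance between blue_pot and blue_tray below 0.0175 m and height (world z) of blue_pot between 0.002 and 0.009 m and angle between blue_pot's own z axis and vertical below 0.1 rad and contact force between blue_pot and the fingers below 0.05 N and linear speed of blue_pot below 0.02 m/s and angular speed of blue_pot below 0.2 rad/s), for 0.2 s.
2. the red-lidded pot stands released in the red tray (horizontal distance between red_pot and red_tray below 0.0175 m and height (world z) of red_pot between 0.002 and 0.009 m and angle between red_pot's own z axis and vertical below 0.1 rad and contact force between red_pot and the fingers below 0.05 N and linear speed of red_pot below 0.02 m/s and angular speed of red_pot below 0.2 rad/s), for 0.2 s.
3. the yellow-lidded pot stands released in the yellow tray (horizontal distance between yellow_pot and yellow_tray below 0.0175 m and height (world z) of yellow_pot between 0.002 and 0.009 m and angle between yellow_pot's own z axis and vertical below 0.1 rad and contact force between yellow_pot and the fingers below 0.05 N and linear speed of yellow_pot below 0.02 m/s and angular speed of yellow_pot below 0.2 rad/s), for 0.2 s.
4. the green-lidded pot stands released in the green tray (horizontal distance between green_pot and green_tray below 0.0175 m and height (world z) of green_pot between 0.002 and 0.009 m and angle between green_pot's own z axis and vertical below 0.1 rad and contact force between green_pot and the fingers below 0.05 N and linear speed of green_pot below 0.02 m/s and angular speed of green_pot below 0.2 rad/s), for 0.2 s.
At the end, for the whole second after the job is handed in: Each coloured pot stands upright (within 0.1 rad) on the floor of the tray of its colour (its centre within 17.5 mm of the tray's centre, its foot 2 to 9 mm above the table), released and at rest; both white-lidded pots stand within 20 mm of where they started (all of step 1 and all of step 2 and all of step 3 and all of step 4 and not (distance of any of white_pot_1, white_pot_2 from where it was at the start of the episode above 0.02 m or angle between any of white_pot_1, white_pot_2's own z axis and vertical above 0.5 rad)); the robot touches nothing.
It fails at once if a white-lidded pot is shifted by more than 20 mm or tipped (distance of any of white_pot_1, white_pot_2 from where it was at the start of the episode above 0.02 m or angle between any of white_pot_1, white_pot_2's own z axis and vertical above 0.5 rad).
It fails at once if a coloured pot is tipped by more than 0.7 rad (angle between any of blue_pot, red_pot, yellow_pot, green_pot's own z axis and vertical above 0.7 rad).
It fails at once if a coloured pot is dropped from more than about 25 mm or thrown (moves faster than 0.7 m/s while not held) ((linear speed of blue_pot above 0.7 m/s and contact force between blue_pot and the fingers below 0.01 N) or (linear speed of red_pot above 0.7 m/s and contact force between red_pot and the fingers below 0.01 N) or (linear speed of yellow_pot above 0.7 m/s and contact force between yellow_pot and the fingers below 0.01 N) or (linear speed of green_pot above 0.7 m/s and contact force between green_pot and the fingers below 0.01 N)).
It also fails if it takes over 115 s, if anything falls off the work surface, if the arm or the gripper's body presses on something with over 40 N, if the wrist force passes 120 N, or if a joint passes its speed limit or range.

ROBOT

A 6-joint arm with a two-finger parallel gripper is mounted at the origin on the work surface. World frame = base frame: x ahead of the robot, y to its left, z up, the work surface at z = 0. Lengths are in m, angles in rad, forces in N, time in s.
With the tool pointing down it reaches from about 0.375 to 0.975 m from the base axis. Payload 3.8 kg.
Tool frame: the origin (TCP) lies on the centre line of the jaws, within the pads' length; the fingertips stand ahead of it and the grasp point (between the pads) lies 8 mm behind it (tips_ahead is the z of the fingertips in the tool frame, in m); z points along the fingers, y is the line along which they close (so a half turn about z gives the same grasp; the last joint's range is limited). The gripper opens to 85 mm and grips with 20 to 120 N. Pads are 22 mm wide; open, the fingers measure 114 mm over their backs; the gripper's body (76 mm by 85 mm) begins 54 mm behind the grasp point. The pads swing forward as they close: fully open they stand 13 mm farther back than shut.
Start: joints at [1.304, 0.264, 1.604, -0, 1.274, -0.037], TCP at [0.154, 0.657, 0.242] pointing down, gripper open.
Joint ranges: [-2.63, 2.63], [-0.94, 2.18], [0.31, 2.57], [-1.31, 4.45], [0, 2.66], [-2.55, 2.55]. Speed limits (rad/s): [2.57, 2.57, 3.14, 3.14, 3.14, 3.14].

INTERFACE

Orientations are given as a unit quaternion [x, y, z, w].
In Python, from workcell import * gives the robot as it stands.
- The arm moves only by the tool move_arm, never from a script. Its argument "increments" is a list of rows, each an object of numbers: "ax", "ay", "az": the turn, a rotation vector about the tool's x, y, z in units of 8 degrees (1.0 is 8 degrees); "tx", "ty", "tz": the shift along the tool's x, y, z in m; "hand": the opening, from 0 (shut) to 1 (fully open). In form: [{"ax": .., "ay": .., "az": .., "tx": .., "ty": .., "tz": .., "hand": ..}, ...]. A call has 1 to 20 rows; each row shifts and turns the commanded pose from where the row before left it, along the tool's axes as they then stand; what a row does not reach is not made up. A row lasts 1/8 s, in which the tool goes at most 62.5 mm and 10.7 degrees, less where a joint would pass 70% of its speed; a pose out of reach is approached as far as the arm can. A call with a gripper value outside its range is refused whole. The fingers move at their own pace and stop on an object; "squeeze" is the grip in N (left out, the last holds). Time passes only in rows, so rows that do not move let the fingers close. It gives the time, the measured TCP pose, the force, the opening and the grip force at its end, in the units of the state.
- read_state(): the state, without advancing time (a new reading comes with each control period).
- snapshot(name): name is "side" or "top"; returns the picture (400x640x3 uint8, red, green, blue); there is no depth.
- camera_info(name): a dict with "fov_y" (degrees; the focal length in pixels is half the picture's height over the tangent of half this angle, whatever the lens; pixels are square), "cx", "cy" (the principal point, pixels), "extrinsics" (4x4, takes a point from camera to world coordinates). Camera axes: x right, y up, looking along -z (the intrinsics and any distortion apply to the point x, -y, -z); pixel columns grow to the right and rows downward; lengths in m; the calibration is good to about 2 mm. A picture is of the moment at which its call begins. camera_info takes no time and is no camera call.
- hand_in(): hands the job in; it is judged then, once.
Trained networks look in the newest picture that a camera, given by its name, has taken for a name from the list of things; names that differ only in an ending like _2 or _b are one class to them, and where a whole thing is asked for, a point or a joint stands for the part that bears it (a point fixed in the world has none). Each returns a list of dicts, best first, with "conf" (0 to 1); they miss things now and then, are a little off and sometimes report something else, mostly with a low value. They report only what shows in the picture. A call takes as long as a camera call. They do not tell look-alikes from the thing itself.
- spot_in(camera, name): "position" ([x, y, z] in m, in the coordinates of the camera as it stood for that picture, good to about 4 mm: the middle of the surface that is visible of it).
The state is a dict: "clock": time; "joint_positions": joint angles; "joint_vel": joint speeds; "effort": joint torques, N m; "tcp_pos": TCP position; "eef_rot": TCP orientation; "force": force on the tool from outside, world axes, zero at the start; "ft_torque": the same for the moment, N m; "grip_width": opening from 0.0 (shut) to 1.0 (fully open); "finger_force": force on a finger pad.
Only numpy, scipy, OpenCV 4.12 (cv2) and the standard library are available. Lean on these libraries where they do the work, as an engineer would, in place of code of your own. Each camera call takes 0.05 s, during which the arm holds its last target. There are 200 camera calls.

## Working session

There is one attempt and no reset: what is moved stays moved. The work goes in short steps, Python scripts to look and compute and a tool call to move; the robot and the scene stay as the last step left them, time stands still between calls to the robot, and variables do not carry over. Pictures are saved under pics/ and viewed, at most 14 in all, crops included, and the job is handed in when it is done.

Besides the shell and the picture viewer there is one more tool, called after "Request:" in YAML: its name, and indented under it one key for each argument. move_arm: Moves the arm, as the interface text tells. Its arguments: {"type":"object","properties":{"increments":{"type":"array"},"squeeze":{"type":"number"}},"required":["increments"]}

```bash
mkdir -p pics; ls; python3 - <<'E'
from workcell import *
import cv2,numpy as np
s=read_state();print(s)
for n in("top","side"):
    i=camera_info(n);print(n,{k:(np.round(v,4).tolist() if k=="extrinsics" else v) for k,v in i.items()})
    cv2.imwrite(f"pics/{n}0.png",snapshot(n)[:,:,::-1])
    for o in ["blue_pot","red_pot","yellow_pot","green_pot","white_pot_1","blue_tray","red_tray","yellow_tray","green_tray"]:
        for d in spot_in(n,o):
            p=np.array(i["extrinsics"])@np.append(d["position"],1);print(o,round(d["conf"],2),p[:3].round(3))
E
```

```text
pics
{'clock': 0.0, 'joint_positions': array([ 1.30409366e+00,  2.64749063e-01,  1.60542701e+00,  8.44255881e-06,
        1.27369546e+00, -3.69341217e-02]), 'joint_vel': array([ 1.92090119e-04,  1.14845749e-05, -5.77806756e-06, -5.13635302e-04,
       -1.72527942e-03, -2.01495117e-03]), 'effort': array([-2.54734179e-03, -5.15090990e+01, -3.67324877e+01, -3.65961682e-05,
        1.26828262e-02,  4.39803287e-06]), 'tcp_pos': array([0.15356138, 0.65654932, 0.24093613]), 'eef_rot': array([ 1.14632883e-01,  9.93407270e-01, -1.12572293e-03, -1.76312606e-04]), 'force': array([-0.45570095, -0.28492511,  0.73909307]), 'ft_torque': array([-0.01695999,  0.03756556,  0.00716835]), 'finger_force': 0.0, 'grip_width': 0.9992716609622966}
top {'fov_y': 53.25139624425617, 'cx': 318.90803882664324, 'cy': 203.45949777345118, 'extrinsics': [[0.0001, 0.9808, -0.1951, 0.2523], [-0.9999, -0.003, -0.0158, 0.0032], [-0.0161, 0.195, 0.9807, 0.9858], [0.0, 0.0, 0.0, 1.0]]}
blue_pot 0.69 [ 0.461 -0.069  0.07 ]
blue_pot 0.21 [0.462 0.191 0.002]
red_pot 0.79 [0.451 0.072 0.07 ]
yellow_pot 0.78 [ 0.604 -0.123  0.0
[... 502 characters left out ...]
37020043, 'cy': 206.6957008779793, 'extrinsics': [[0.904, 0.2863, -0.3176, 0.1007], [-0.4274, 0.5833, -0.6908, -0.7353], [-0.0125, 0.7602, 0.6496, 0.7193], [0.0, 0.0, 0.0, 1.0]]}
blue_pot 0.96 [ 0.454 -0.086  0.051]
red_pot 0.67 [0.447 0.064 0.051]
red_pot 0.47 [ 0.622 -0.021  0.054]
yellow_pot 0.91 [ 0.602 -0.136  0.056]
green_pot 0.81 [0.454 0.306 0.044]
white_pot_1 0.98 [ 0.625 -0.02   0.054]
white_pot_1 0.85 [ 0.463 -0.332  0.059]
blue_tray 0.73 [0.62  0.254 0.004]
red_tray 0.73 [ 0.633 -0.271  0.008]
yellow_tray 0.95 [0.228 0.312 0.007]
yellow_tray 0.94 [0.331 0.182 0.003]
yellow_tray 0.55 [0.452 0.203 0.002]
yellow_tray 0.49 [ 0.637 -0.27   0.007]
green_tray 0.59 [ 0.452 -0.195  0.009]
```

View pics/top0.png

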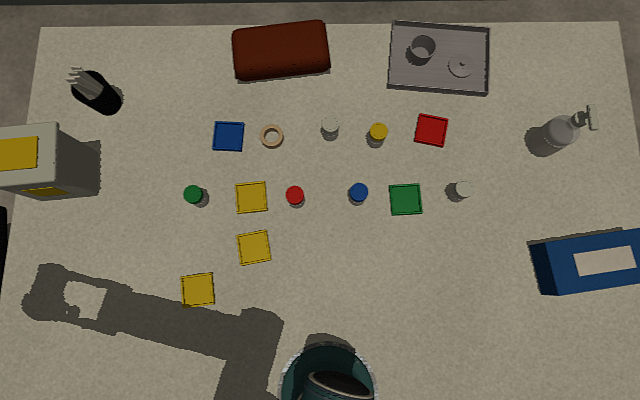

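View pics/side0.png

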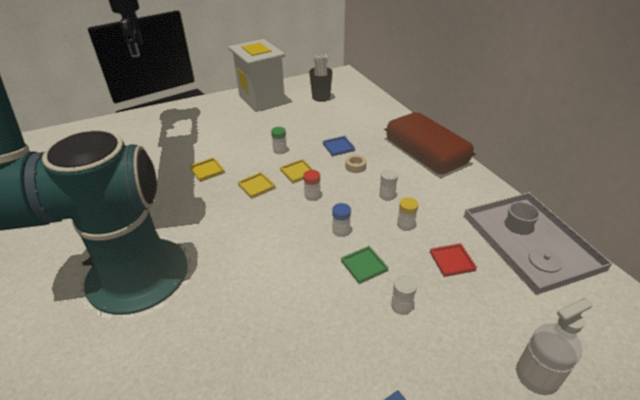

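Pictures: the top view shows the lids blue (358,192), red (295,195), yellow (378,131), green (194,194) and white (330,127) and (459,189). The trays are blue (228,136), red (431,130) and green (405,199).

Possible confusions: the yellow trays at (251,197), (254,247) and (198,289). I choose (251,197), which at about 0.50 m is the farthest from the base (the others are about 0.38 m). The ring at (272,136), the cup in the grey tray and the blue box are not pots or trays.

```bash
cat > h.py <<'E'
from workcell import *
import cv2,numpy as np
def ray(n,u,v,z):
    i=camera_info(n);f=200/np.tan(np.radians(i["fov_y"]/2));T=np.array(i["extrinsics"])
    d=T[:3,:3]@np.array([(u-i["cx"])/f,-(v-i["cy"])/f,-1]);o=T[:3,3]
    return (o+d*(z-o[2])/d[2])[:2]
HUE={"red":(172,8),"yellow":(20,34),"green":(45,85),"blue":(100,130)}
def blobs(n,im):
    h=cv2.cvtColor(im,cv2.COLOR_RGB2HSV);out=[]
    for c,(a,b) in HUE.items():
        H=h[...,0].astype(int);m=((H>=a)&(H<=b)) if a<b else ((H>=a)|(H<=b))
        m=(m&(h[...,1]>120)&(h[...,2]>60)).astype(np.uint8)
        k,_,st,ce=cv2.connectedComponentsWithStats(m)
        for s,p in zip(st[1:],ce[1:]):
            if 90<s[4]<1600: out.append((c,s[4],p.round(1),ray(n,*p,.063 if s[4]<500 else .007).round(4)))
    return out
E
python3 - <<'E'
from h import *
import workcell;print(getattr(workcell,"tips_ahead",None),[k for k in dir(workcell) if k[0]!='_'])
im=snapshot("top")
for b in blobs("top",im):print(*b)
cv2.imwrite("pics/c.png",cv2.resize(im[100:310,180:480,::-1],None,fx=2.6,fy=2.6))
for b in blobs("side",snapshot("side")):print("S",*b)
E
```

```text
0.011 ['PlanningError', 'camera_info', 'hand_in', 'read_state', 'snapshot', 'spot_in', 'tips_ahead']
red 812 [430.8 129.6] [ 0.6407 -0.2703]
red 264 [294.3 194.5] [0.4577 0.0765]
yellow 264 [378.2 131.3] [ 0.6149 -0.1266]
yellow 1186 [ 18.1 152.9] [0.5833 0.801 ]
yellow 906 [250.7 197. ] [0.4642 0.1908]
yellow 264 [ 45.  191.2] [0.4678 0.6756]
yellow 969 [253.2 247.1] [0.3382 0.1803]
yellow 1004 [197.  289.8] [0.2357 0.3127]
green 821 [404.9 198.9] [ 0.4579 -0.1959]
green 241 [192.1 193.4] [0.4612 0.3204]
blue 763 [227.9 135.5] [0.6277 0.2557]
blue 255 [358.5 191.5] [ 0.4644 -0.0757]
S red 1445 [432.6 136.3] [0.9111 0.1717]
S red 181 [311.3 176.6] [0.4541 0.0784]
S red 979 [452.6 259.4] [ 0.637 -0.27 ]
S yellow 208 [255.8  48.5] [0.6159 0.9843]
S yellow 117 [242.6  79.7] [0.4747 0.7179]
S yellow 483 [206.3 168.9] [0.2211 0.2311]
S yellow 404 [295.2 169.9] [0.4286 0.1235]
S yellow 546 [256.  184.6] [0.3347 0.181 ]
S yellow 242 [408.3 205.3] [ 0.611  -0.1247]
S blue 162 [338.2 145.4] [0.5826 0.1784]
```

View pics/c.png

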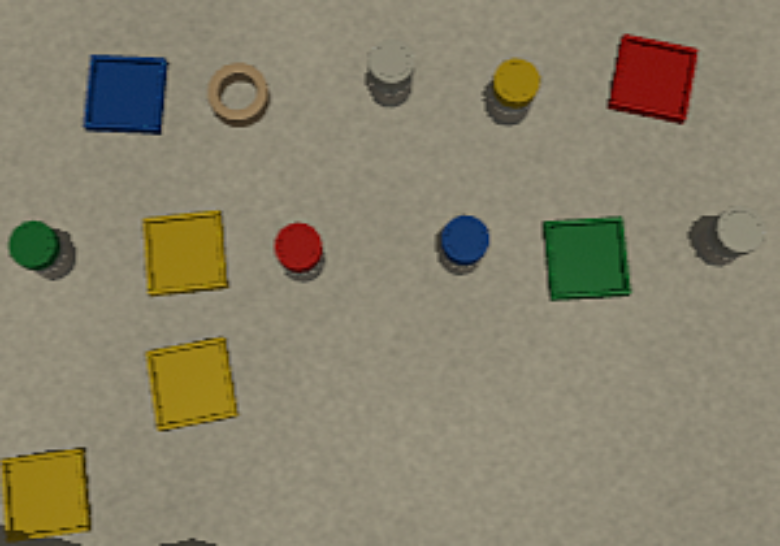

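The crop confirms the choices: the far yellow tray (lower-centre left, at x=0.464, y=0.191) and the four coloured lids. Now I move above the blue pot.

Request:
move_arm:
  increments:
    - {"az":-0.82,"hand":1}
    - {"az":-0.82}
    - {"tx":-0.022,"ty":-0.0523}
    - {"tx":-0.022,"ty":-0.0523}
    - {"tx":-0.022,"ty":-0.0523}
    - {"tx":-0.022,"ty":-0.0523}
    - {"tx":-0.022,"ty":-0.0523}
    - {"tx":-0.022,"ty":-0.0523}
    - {"tx":-0.022,"ty":-0.0523}
    - {"tx":-0.022,"ty":-0.0523}
    - {"tx":-0.022,"ty":-0.0523}
    - {"tx":-0.022,"ty":-0.0523}
    - {"tx":-0.022,"ty":-0.0523}
    - {"tx":-0.022,"ty":-0.0523}
    - {"tx":-0.022,"ty":-0.0523}
    - {"tx":-0.022,"ty":-0.0523}
    - {}
    - {}
  squeeze: 40

```text
schema error: expected keys ax, ay, az, tx, ty, tz, hand
```

Request:
move_arm:
  increments:
    - {"ax":0,"ay":0,"az":-0.82,"tx":0,"ty":0,"tz":0,"hand":1}
    - {"ax":0,"ay":0,"az":-0.82,"tx":0,"ty":0,"tz":0,"hand":1}
    - {"ax":0,"ay":0,"az":0,"tx":-0.022,"ty":-0.0523,"tz":0,"hand":1}
    - {"ax":0,"ay":0,"az":0,"tx":-0.022,"ty":-0.0523,"tz":0,"hand":1}
    - {"ax":0,"ay":0,"az":0,"tx":-0.022,"ty":-0.0523,"tz":0,"hand":1}
    - {"ax":0,"ay":0,"az":0,"tx":-0.022,"ty":-0.0523,"tz":0,"hand":1}
    - {"ax":0,"ay":0,"az":0,"tx":-0.022,"ty":-0.0523,"tz":0,"hand":1}
    - {"ax":0,"ay":0,"az":0,"tx":-0.022,"ty":-0.0523,"tz":0,"hand":1}
    - {"ax":0,"ay":0,"az":0,"tx":-0.022,"ty":-0.0523,"tz":0,"hand":1}
    - {"ax":0,"ay":0,"az":0,"tx":-0.022,"ty":-0.0523,"tz":0,"hand":1}
    - {"ax":0,"ay":0,"az":0,"tx":-0.022,"ty":-0.0523,"tz":0,"hand":1}
    - {"ax":0,"ay":0,"az":0,"tx":-0.022,"ty":-0.0523,"tz":0,"hand":1}
    - {"ax":0,"ay":0,"az":0,"tx":-0.022,"ty":-0.0523,"tz":0,"hand":1}
    - {"ax":0,"ay":0,"az":0,"tx":-0.022,"ty":-0.0523,"tz":0,"hand":1}
    - {"ax":0,"ay":0,"az":0,"tx":-0.022,"ty":-0.0523,"tz":0,"hand":1}
    - {"ax":0,"ay":0,"az":0,"tx":-0.022,"ty":-0.0523,"tz":0,"hand":1}
    - {"ax":0,"ay":0,"az":0,"tx":0,"ty":0,"tz":0,"hand":1}
    - {"ax":0,"ay":0,"az":0,"tx":0,"ty":0,"tz":0,"hand":1}
  squeeze: 40

```text
clock: 3.35
tcp_pos: [0.4608, -0.0751, 0.2421]
eef_rot: [0.001, 1.0, 0.0, -0.0]
force: [-0.6, 0.3, 0.0]
grip_width: 1.0
finger_force: 0.0
```

Request:
move_arm:
  increments:
    - {"ax":0,"ay":0,"az":0,"tx":0,"ty":0,"tz":0.049,"hand":1}
    - {"ax":0,"ay":0,"az":0,"tx":0,"ty":0,"tz":0.049,"hand":1}
    - {"ax":0,"ay":0,"az":0,"tx":0,"ty":0,"tz":0.049,"hand":1}
    - {"ax":0,"ay":0,"az":0,"tx":0,"ty":0,"tz":0.025,"hand":1}
    - {"ax":0,"ay":0,"az":0,"tx":0,"ty":0,"tz":0.024,"hand":1}
    - {"ax":0,"ay":0,"az":0,"tx":0,"ty":0,"tz":0,"hand":1}
    - {"ax":0,"ay":0,"az":0,"tx":0,"ty":0,"tz":0,"hand":0}
    - {"ax":0,"ay":0,"az":0,"tx":0,"ty":0,"tz":0,"hand":0}
    - {"ax":0,"ay":0,"az":0,"tx":0,"ty":0,"tz":0,"hand":0}
    - {"ax":0,"ay":0,"az":0,"tx":0,"ty":0,"tz":0,"hand":0}
    - {"ax":0,"ay":0,"az":0,"tx":0,"ty":0,"tz":0,"hand":0}
    - {"ax":0,"ay":0,"az":0,"tx":0,"ty":0,"tz":0,"hand":0}
  squeeze: 40

```text
clock: 4.85
tcp_pos: [0.4624, -0.0753, 0.0478]
eef_rot: [0.001, 1.0, 0.0, 0.001]
force: [-1.4, 2.0, 6.2]
grip_width: 0.503
finger_force: 40.2
```

Request:
move_arm:
  increments:
    - {"ax":0,"ay":0,"az":0,"tx":0,"ty":0,"tz":-0.02,"hand":0}
    - {"ax":0,"ay":0,"az":0,"tx":0,"ty":0,"tz":-0.04,"hand":0}
    - {"ax":0,"ay":0,"az":0,"tx":0,"ty":0,"tz":-0.04,"hand":0}
    - {"ax":0,"ay":0,"az":0,"tx":0,"ty":0,"tz":-0.02,"hand":0}
    - {"ax":0,"ay":0,"az":0,"tx":0,"ty":0,"tz":0,"hand":0}
  squeeze: 40

```text
clock: 5.48
tcp_pos: [0.4627, -0.0757, 0.1685]
eef_rot: [0.001, 1.0, -0.001, 0.002]
force: [-0.5, -0.8, -1.4]
grip_width: 0.508
finger_force: 40.9
```

```bash
python3 - <<'E'
from h import *
im=snapshot("side");cv2.imwrite("pics/s1.png",cv2.resize(im[100:300,240:440,::-1],None,fx=2.5,fy=2.5))
s=read_state();print(s["tcp_pos"],s["grip_width"],s["finger_force"])
E
```

```text
[ 0.46150867 -0.07537469  0.16680507] 0.5031433846748659 40.91281592845917
```

View pics/s1.png

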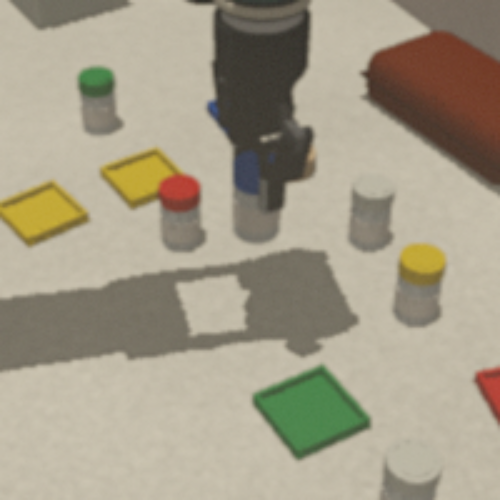

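The blue pot is held upright (lid at about 250,170 in the crop), clear of its neighbours. I carry it to the blue tray.

Request:
move_arm:
  increments:
    - {"ax":0,"ay":0,"az":0,"tx":-0.0095,"ty":0.018,"tz":0,"hand":0}
    - {"ax":0,"ay":0,"az":0,"tx":-0.019,"ty":0.037,"tz":0,"hand":0}
    - {"ax":0,"ay":0,"az":0,"tx":-0.019,"ty":0.037,"tz":0,"hand":0}
    - {"ax":0,"ay":0,"az":0,"tx":-0.019,"ty":0.037,"tz":0,"hand":0}
    - {"ax":0,"ay":0,"az":0,"tx":-0.019,"ty":0.037,"tz":0,"hand":0}
    - {"ax":0,"ay":0,"az":0,"tx":-0.019,"ty":0.037,"tz":0,"hand":0}
    - {"ax":0,"ay":0,"az":0,"tx":-0.019,"ty":0.037,"tz":0,"hand":0}
    - {"ax":0,"ay":0,"az":0,"tx":-0.019,"ty":0.037,"tz":0,"hand":0}
    - {"ax":0,"ay":0,"az":0,"tx":-0.013,"ty":0.036,"tz":0,"hand":0}
    - {"ax":0,"ay":0,"az":0,"tx":-0.0095,"ty":0.018,"tz":0,"hand":0}
    - {"ax":0,"ay":0,"az":0,"tx":0,"ty":0,"tz":0,"hand":0}
    - {"ax":0,"ay":0,"az":0,"tx":0,"ty":0,"tz":0,"hand":0}
  squeeze: 40

```text
clock: 7.02
tcp_pos: [0.6257, 0.2544, 0.1654]
eef_rot: [0.001, 1.0, -0.001, -0.001]
force: [-0.0, 0.2, -1.2]
grip_width: 0.504
finger_force: 41.0
```

Request:
move_arm:
  increments:
    - {"ax":0,"ay":0,"az":0,"tx":0,"ty":0,"tz":0.03,"hand":0}
    - {"ax":0,"ay":0,"az":0,"tx":0,"ty":0,"tz":0.04,"hand":0}
    - {"ax":0,"ay":0,"az":0,"tx":0,"ty":0,"tz":0.024,"hand":0}
    - {"ax":0,"ay":0,"az":0,"tx":0,"ty":0,"tz":0.01,"hand":0}
    - {"ax":0,"ay":0,"az":0,"tx":0,"ty":0,"tz":0.005,"hand":0}
    - {"ax":0,"ay":0,"az":0,"tx":0,"ty":0,"tz":0.003,"hand":0}
    - {"ax":0,"ay":0,"az":0,"tx":0,"ty":0,"tz":0.001,"hand":0}
    - {"ax":0,"ay":0,"az":0,"tx":0,"ty":0,"tz":0,"hand":0}
  squeeze: 40

```text
clock: 8.02
tcp_pos: [0.6269, 0.2559, 0.0541]
eef_rot: [0.0, 1.0, 0.0, 0.001]
force: [0.7, -1.2, -1.2]
grip_width: 0.504
finger_force: 41.0
```

Request:
move_arm:
  increments:
    - {"ax":0,"ay":0,"az":0,"tx":0,"ty":0,"tz":0.0012,"hand":0}
    - {"ax":0,"ay":0,"az":0,"tx":0,"ty":0,"tz":0,"hand":0}
    - {"ax":0,"ay":0,"az":0,"tx":0,"ty":0,"tz":0,"hand":1}
    - {"ax":0,"ay":0,"az":0,"tx":0,"ty":0,"tz":0,"hand":1}
    - {"ax":0,"ay":0,"az":0,"tx":0,"ty":0,"tz":0,"hand":1}
    - {"ax":0,"ay":0,"az":0,"tx":0,"ty":0,"tz":0,"hand":1}
    - {"ax":0,"ay":0,"az":0,"tx":0,"ty":0,"tz":0,"hand":1}
    - {"ax":0,"ay":0,"az":0,"tx":0,"ty":0,"tz":0,"hand":1}
    - {"ax":0,"ay":0,"az":0,"tx":0,"ty":0,"tz":-0.02,"hand":1}
    - {"ax":0,"ay":0,"az":0,"tx":0,"ty":0,"tz":-0.05,"hand":1}
    - {"ax":0,"ay":0,"az":0,"tx":0,"ty":0,"tz":-0.05,"hand":1}
  squeeze: 40

```text
clock: 9.4
tcp_pos: [0.6264, 0.2557, 0.1744]
eef_rot: [0.0, 1.0, 0.0, 0.0]
force: [0.3, 0.6, 0.3]
grip_width: 1.001
finger_force: 0.0
```

```bash
python3 - <<'E'
from h import *
s=read_state();print(s["tcp_pos"],s["grip_width"],s["finger_force"])
im=snapshot("side");cv2.imwrite("pics/s2.png",cv2.resize(im[80:280,240:440,::-1],None,fx=2.5,fy=2.5))
for b in blobs("top",snapshot("top")):
    if b[1]<300:print(*b)
E
```

```text
[0.62639289 0.25566752 0.17443583] 1.0009952300477312 0.0
red 274 [294.4 194.8] [0.457  0.0762]
yellow 275 [378.  131.5] [ 0.6144 -0.126 ]
yellow 272 [ 45.  191.2] [0.4679 0.6758]
```

View pics/s2.png

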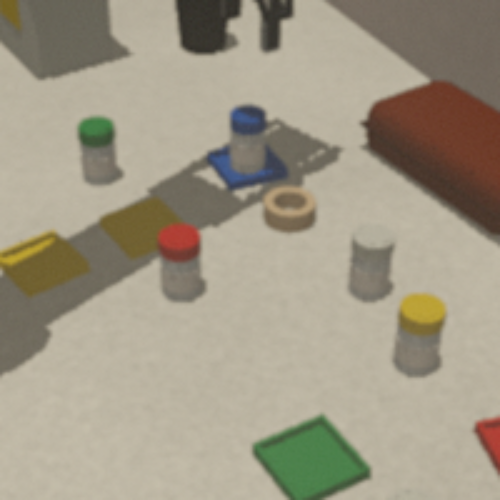

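The blue pot stands upright in the blue tray (about 247,140 in the crop). Next is the red pot.

Request:
move_arm:
  increments:
    - {"ax":0,"ay":0,"az":0,"tx":0.034,"ty":-0.036,"tz":0,"hand":1}
    - {"ax":0,"ay":0,"az":0,"tx":0.034,"ty":-0.036,"tz":0,"hand":1}
    - {"ax":0,"ay":0,"az":0,"tx":0.034,"ty":-0.036,"tz":0,"hand":1}
    - {"ax":0,"ay":0,"az":0,"tx":0.034,"ty":-0.036,"tz":0,"hand":1}
    - {"ax":0,"ay":0,"az":0,"tx":0.034,"ty":-0.035,"tz":0,"hand":1}
    - {"ax":0,"ay":0,"az":0,"tx":0,"ty":0,"tz":0,"hand":1}
    - {"ax":0,"ay":0,"az":0,"tx":0,"ty":0,"tz":0.03,"hand":1}
    - {"ax":0,"ay":0,"az":0,"tx":0,"ty":0,"tz":0.04,"hand":1}
    - {"ax":0,"ay":0,"az":0,"tx":0,"ty":0,"tz":0.037,"hand":1}
    - {"ax":0,"ay":0,"az":0,"tx":0,"ty":0,"tz":0.02,"hand":1}
    - {"ax":0,"ay":0,"az":0,"tx":0,"ty":0,"tz":0,"hand":1}
    - {"ax":0,"ay":0,"az":0,"tx":0,"ty":0,"tz":0,"hand":0}
    - {"ax":0,"ay":0,"az":0,"tx":0,"ty":0,"tz":0,"hand":0}
    - {"ax":0,"ay":0,"az":0,"tx":0,"ty":0,"tz":0,"hand":0}
    - {"ax":0,"ay":0,"az":0,"tx":0,"ty":0,"tz":0,"hand":0}
    - {"ax":0,"ay":0,"az":0,"tx":0,"ty":0,"tz":0,"hand":0}
    - {"ax":0,"ay":0,"az":0,"tx":0,"ty":0,"tz":0,"hand":0}
  squeeze: 40

```text
clock: 11.62
tcp_pos: [0.4577, 0.077, 0.0466]
eef_rot: [0.001, 1.0, 0.0, 0.002]
force: [-0.6, -0.5, 5.3]
grip_width: 0.505
finger_force: 40.2
```

Request:
move_arm:
  increments:
    - {"ax":0,"ay":0,"az":0,"tx":0,"ty":0,"tz":-0.02,"hand":0}
    - {"ax":0,"ay":0,"az":0,"tx":0,"ty":0,"tz":-0.04,"hand":0}
    - {"ax":0,"ay":0,"az":0,"tx":0,"ty":0,"tz":-0.04,"hand":0}
    - {"ax":0,"ay":0,"az":0,"tx":0,"ty":0,"tz":-0.02,"hand":0}
    - {"ax":0,"ay":0,"az":0,"tx":-0.009,"ty":-0.0175,"tz":0,"hand":0}
    - {"ax":0,"ay":0,"az":0,"tx":-0.0183,"ty":-0.0347,"tz":0,"hand":0}
    - {"ax":0,"ay":0,"az":0,"tx":-0.0183,"ty":-0.0347,"tz":0,"hand":0}
    - {"ax":0,"ay":0,"az":0,"tx":-0.0183,"ty":-0.0347,"tz":0,"hand":0}
    - {"ax":0,"ay":0,"az":0,"tx":-0.0183,"ty":-0.0347,"tz":0,"hand":0}
    - {"ax":0,"ay":0,"az":0,"tx":-0.0183,"ty":-0.0347,"tz":0,"hand":0}
    - {"ax":0,"ay":0,"az":0,"tx":-0.0183,"ty":-0.0347,"tz":0,"hand":0}
    - {"ax":0,"ay":0,"az":0,"tx":-0.0183,"ty":-0.0347,"tz":0,"hand":0}
    - {"ax":0,"ay":0,"az":0,"tx":-0.0183,"ty":-0.0347,"tz":0,"hand":0}
    - {"ax":0,"ay":0,"az":0,"tx":-0.0183,"ty":-0.0347,"tz":0,"hand":0}
    - {"ax":0,"ay":0,"az":0,"tx":-0.009,"ty":-0.0175,"tz":0,"hand":0}
    - {"ax":0,"ay":0,"az":0,"tx":0,"ty":0,"tz":0,"hand":0}
    - {"ax":0,"ay":0,"az":0,"tx":0,"ty":0,"tz":0,"hand":0}
  squeeze: 40

```text
clock: 13.75
tcp_pos: [0.638, -0.2694, 0.1647]
eef_rot: [0.0, 1.0, 0.001, -0.001]
force: [0.2, -0.1, -0.5]
grip_width: 0.503
finger_force: 40.9
```

Request:
move_arm:
  increments:
    - {"ax":0,"ay":0,"az":0,"tx":0,"ty":0,"tz":0.03,"hand":0}
    - {"ax":0,"ay":0,"az":0,"tx":0,"ty":0,"tz":0.04,"hand":0}
    - {"ax":0,"ay":0,"az":0,"tx":0,"ty":0,"tz":0.024,"hand":0}
    - {"ax":0,"ay":0,"az":0,"tx":0,"ty":0,"tz":0.01,"hand":0}
    - {"ax":0,"ay":0,"az":0,"tx":0,"ty":0,"tz":0.006,"hand":0}
    - {"ax":0,"ay":0,"az":0,"tx":0,"ty":0,"tz":0.004,"hand":0}
    - {"ax":0,"ay":0,"az":0,"tx":0,"ty":0,"tz":0,"hand":0}
    - {"ax":0,"ay":0,"az":0,"tx":0,"ty":0,"tz":0,"hand":0}
    - {"ax":0,"ay":0,"az":0,"tx":0,"ty":0,"tz":0,"hand":1}
    - {"ax":0,"ay":0,"az":0,"tx":0,"ty":0,"tz":0,"hand":1}
    - {"ax":0,"ay":0,"az":0,"tx":0,"ty":0,"tz":0,"hand":1}
    - {"ax":0,"ay":0,"az":0,"tx":0,"ty":0,"tz":0,"hand":1}
    - {"ax":0,"ay":0,"az":0,"tx":0,"ty":0,"tz":0,"hand":1}
    - {"ax":0,"ay":0,"az":0,"tx":0,"ty":0,"tz":0,"hand":1}
    - {"ax":0,"ay":0,"az":0,"tx":0,"ty":0,"tz":-0.02,"hand":1}
    - {"ax":0,"ay":0,"az":0,"tx":0,"ty":0,"tz":-0.05,"hand":1}
    - {"ax":0,"ay":0,"az":0,"tx":0,"ty":0,"tz":-0.05,"hand":1}
    - {"ax":0,"ay":0,"az":0,"tx":0,"ty":0,"tz":0,"hand":1}
  squeeze: 40

```text
clock: 16.0
tcp_pos: [0.6429, -0.2725, 0.1799]
eef_rot: [0.0, 1.0, -0.003, 0.006]
force: [-0.6, -0.6, -0.1]
grip_width: 0.998
finger_force: 0.0
```

```bash
python3 - <<'E'
from h import *
s=read_state();print(s["tcp_pos"],s["grip_width"],s["finger_force"])
im=snapshot("side");cv2.imwrite("pics/s3.png",cv2.resize(im[120:320,340:540,::-1],None,fx=2.5,fy=2.5))
for b in blobs("top",snapshot("top")):
    if b[1]<300:print(*b)
E
```

```text
[ 0.64285482 -0.27254286  0.17994453] 0.997962337321596 0.0
yellow 273 [378.  131.5] [ 0.6143 -0.1261]
yellow 273 [ 45.1 191.2] [0.4679 0.6756]
green 256 [192.5 193.6] [0.4606 0.3193]
```

View pics/s3.png

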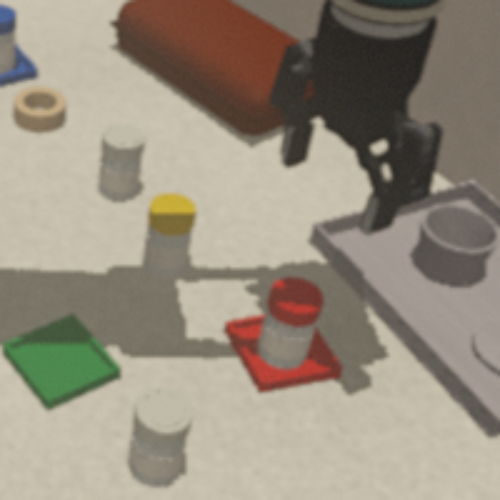

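The red pot is in the red tray, but it looks slightly leaned (lid 296,300, foot 285,352) and the arm pose is a little off. I'll check it.

```bash
python3 - <<'E'
from h import *
s=read_state();print(s)
im=snapshot("top");cv2.imwrite("pics/t3.png",cv2.resize(im[80:230,320:500,::-1],None,fx=4,fy=4,interpolation=2))
im=snapshot("side");cv2.imwrite("pics/s4.png",cv2.resize(im[210:290,380:520,::-1],None,fx=5,fy=5,interpolation=2))
# predicted axis image direction for an upright pot in red tray
def proj(n,p):
    i=camera_info(n);f=200/np.tan(np.radians(i["fov_y"]/2));c=np.linalg.inv(i["extrinsics"])@np.append(p,1)
    return np.array([i["cx"]+f*c[0]/-c[2],i["cy"]+f*c[1]/c[2]]).round(1)
for p in [(.64,-.27),(.613,-.126)]:
    for z in (.005,.068,.077):print(p,z,proj("side",(*p,z)),proj("top",(*p,z)))
for b in blobs("side",im):
    if b[1]<1100:print(*b)
E
```

```text
{'clock': 16.1, 'joint_positions': array([-4.36702920e-01,  3.44064266e-01,  1.63004824e+00,  2.97365750e-05,
        1.16393581e+00, -2.00668982e+00]), 'joint_vel': array([ 3.68003051e-04,  3.66577674e-02,  4.72244829e-02,  9.53363845e-07,
       -1.22214592e-03,  1.01671553e-03]), 'effort': array([ 1.32733112e-03, -5.65695369e+01, -3.71468961e+01,  1.21590610e-04,
       -9.31040710e-02,  1.24704718e-05]), 'tcp_pos': array([ 0.63951338, -0.27100957,  0.17359004]), 'eef_rot': array([ 4.10570119e-04,  9.99998345e-01, -7.36510856e-04,  1.61192969e-03]), 'force': array([ 0.46975865, -0.49204718, -1.13912036]), 'ft_torque': array([ 0.01766785,  0.05741155, -0.00524878]), 'finger_force': 0.0, 'grip_width': 1.0006072931476362}
(0.64, -0.27) 0.005 [453.5 259.6] [430.5 130.2]
(0.64, -0.27) 0.068 [459.1 239.4] [437.2 120.5]
(0.64, -0.27) 0.077 [460.  236.3] [438.2 119. ]
(0.613, -0.126) 0.005 [406.4 223.6] [375.1 140.4]
(0.613, -0.126) 0.068 [409.6 203.7] [378.2 131.3]
(0.613, -0.126) 0.077 [410.1 200.8] [378.7 129.9]
red 312 [457.7 240.3] [ 0.6397 -0.2674]
red 545 [451.5 262.8] [ 0.6286 -0.277 ]
yellow 206 [255.9  48.5] [0.6164 0.984 ]
yellow 115 [242.5  79.5] [0.4749 0.7193]
yellow 473 [206.5 168.8] [0.2216 0.2309]
yellow 482 [297.3 170.4] [0.4326 0.1187]
yellow 549 [256.  184.7] [0.3345 0.1805]
yellow 238 [408.3 205.2] [ 0.6111 -0.1244]
```

View pics/s4.png

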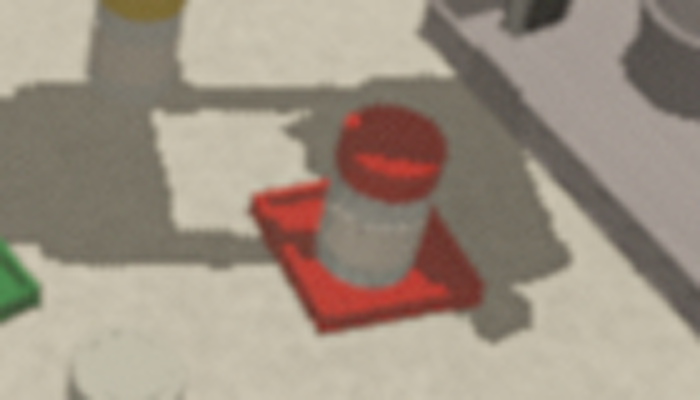

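View pics/t3.png

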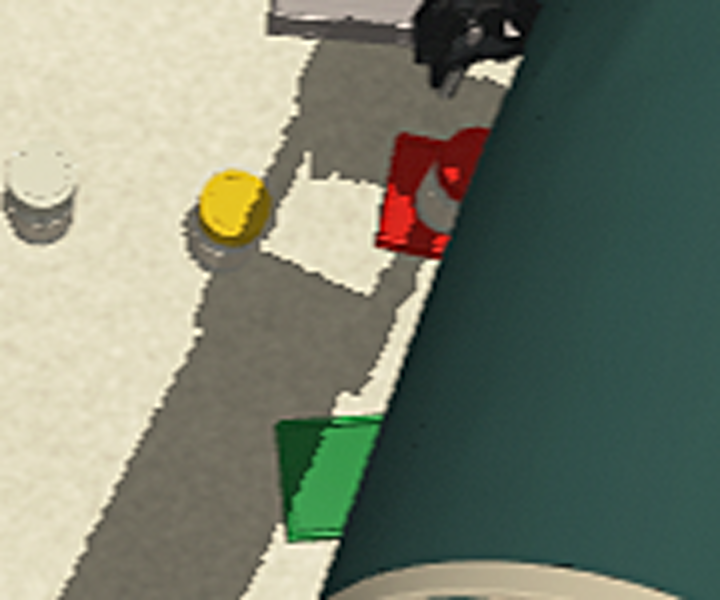

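The red pot is upright: its lid at (457.7,240.3) matches the projection of an upright pot at (459,239.4). Next is the yellow pot.

Request:
move_arm:
  increments:
    - {"ax":0,"ay":0,"az":0,"tx":0.006,"ty":0.036,"tz":0,"hand":1}
    - {"ax":0,"ay":0,"az":0,"tx":0.006,"ty":0.036,"tz":0,"hand":1}
    - {"ax":0,"ay":0,"az":0,"tx":0.007,"ty":0.036,"tz":0,"hand":1}
    - {"ax":0,"ay":0,"az":0,"tx":0.007,"ty":0.036,"tz":0,"hand":1}
    - {"ax":0,"ay":0,"az":0,"tx":0,"ty":0,"tz":0,"hand":1}
    - {"ax":0,"ay":0,"az":0,"tx":0,"ty":0,"tz":0,"hand":1}
    - {"ax":0,"ay":0,"az":0,"tx":0,"ty":0,"tz":0.03,"hand":1}
    - {"ax":0,"ay":0,"az":0,"tx":0,"ty":0,"tz":0.04,"hand":1}
    - {"ax":0,"ay":0,"az":0,"tx":0,"ty":0,"tz":0.036,"hand":1}
    - {"ax":0,"ay":0,"az":0,"tx":0,"ty":0,"tz":0.02,"hand":1}
    - {"ax":0,"ay":0,"az":0,"tx":0,"ty":0,"tz":0,"hand":1}
    - {"ax":0,"ay":0,"az":0,"tx":0,"ty":0,"tz":0,"hand":0}
    - {"ax":0,"ay":0,"az":0,"tx":0,"ty":0,"tz":0,"hand":0}
    - {"ax":0,"ay":0,"az":0,"tx":0,"ty":0,"tz":0,"hand":0}
    - {"ax":0,"ay":0,"az":0,"tx":0,"ty":0,"tz":0,"hand":0}
    - {"ax":0,"ay":0,"az":0,"tx":0,"ty":0,"tz":0,"hand":0}
    - {"ax":0,"ay":0,"az":0,"tx":0,"ty":0,"tz":0,"hand":0}
  squeeze: 40

```text
clock: 18.32
tcp_pos: [0.6143, -0.1269, 0.0471]
eef_rot: [0.0, 1.0, -0.0, 0.002]
force: [-0.2, 0.0, 5.8]
grip_width: 0.505
finger_force: 40.3
```

Request:
move_arm:
  increments:
    - {"ax":0,"ay":0,"az":0,"tx":0,"ty":0,"tz":-0.02,"hand":0}
    - {"ax":0,"ay":0,"az":0,"tx":0,"ty":0,"tz":-0.04,"hand":0}
    - {"ax":0,"ay":0,"az":0,"tx":0,"ty":0,"tz":-0.04,"hand":0}
    - {"ax":0,"ay":0,"az":0,"tx":0,"ty":0,"tz":-0.02,"hand":0}
    - {"ax":0,"ay":0,"az":0,"tx":0.0084,"ty":0.0176,"tz":0,"hand":0}
    - {"ax":0,"ay":0,"az":0,"tx":0.0166,"ty":0.0353,"tz":0,"hand":0}
    - {"ax":0,"ay":0,"az":0,"tx":0.0166,"ty":0.0353,"tz":0,"hand":0}
    - {"ax":0,"ay":0,"az":0,"tx":0.0166,"ty":0.0353,"tz":0,"hand":0}
    - {"ax":0,"ay":0,"az":0,"tx":0.0166,"ty":0.0353,"tz":0,"hand":0}
    - {"ax":0,"ay":0,"az":0,"tx":0.0166,"ty":0.0353,"tz":0,"hand":0}
    - {"ax":0,"ay":0,"az":0,"tx":0.0166,"ty":0.0353,"tz":0,"hand":0}
    - {"ax":0,"ay":0,"az":0,"tx":0.0166,"ty":0.0353,"tz":0,"hand":0}
    - {"ax":0,"ay":0,"az":0,"tx":0.0166,"ty":0.0353,"tz":0,"hand":0}
    - {"ax":0,"ay":0,"az":0,"tx":0.0084,"ty":0.0176,"tz":0,"hand":0}
    - {"ax":0,"ay":0,"az":0,"tx":0,"ty":0,"tz":0,"hand":0}
    - {"ax":0,"ay":0,"az":0,"tx":0,"ty":0,"tz":0,"hand":0}
    - {"ax":0,"ay":0,"az":0,"tx":0,"ty":0,"tz":0,"hand":0}
  squeeze: 40

```text
clock: 20.45
tcp_pos: [0.4633, 0.1904, 0.1645]
eef_rot: [0.001, 1.0, -0.0, -0.0]
force: [0.5, -0.2, 0.6]
grip_width: 0.505
finger_force: 40.8
```

Request:
move_arm:
  increments:
    - {"ax":0,"ay":0,"az":0,"tx":0,"ty":0,"tz":0.03,"hand":0}
    - {"ax":0,"ay":0,"az":0,"tx":0,"ty":0,"tz":0.04,"hand":0}
    - {"ax":0,"ay":0,"az":0,"tx":0,"ty":0,"tz":0.024,"hand":0}
    - {"ax":0,"ay":0,"az":0,"tx":0,"ty":0,"tz":0.01,"hand":0}
    - {"ax":0,"ay":0,"az":0,"tx":0,"ty":0,"tz":0.006,"hand":0}
    - {"ax":0,"ay":0,"az":0,"tx":0,"ty":0,"tz":0.004,"hand":0}
    - {"ax":0,"ay":0,"az":0,"tx":0,"ty":0,"tz":0,"hand":0}
    - {"ax":0,"ay":0,"az":0,"tx":0,"ty":0,"tz":0,"hand":0}
    - {"ax":0,"ay":0,"az":0,"tx":0,"ty":0,"tz":0,"hand":1}
    - {"ax":0,"ay":0,"az":0,"tx":0,"ty":0,"tz":0,"hand":1}
    - {"ax":0,"ay":0,"az":0,"tx":0,"ty":0,"tz":0,"hand":1}
    - {"ax":0,"ay":0,"az":0,"tx":0,"ty":0,"tz":0,"hand":1}
    - {"ax":0,"ay":0,"az":0,"tx":0,"ty":0,"tz":0,"hand":1}
    - {"ax":0,"ay":0,"az":0,"tx":0,"ty":0,"tz":0,"hand":1}
    - {"ax":0,"ay":0,"az":0,"tx":0,"ty":0,"tz":-0.02,"hand":1}
    - {"ax":0,"ay":0,"az":0,"tx":0,"ty":0,"tz":-0.05,"hand":1}
    - {"ax":0,"ay":0,"az":0,"tx":0,"ty":0,"tz":-0.03,"hand":1}
    - {"ax":0,"ay":0,"az":0,"tx":0,"ty":0,"tz":-0.02,"hand":1}
    - {"ax":0,"ay":0,"az":0,"tx":0,"ty":0,"tz":0,"hand":1}
    - {"ax":0,"ay":0,"az":0,"tx":0,"ty":0,"tz":0,"hand":1}
  squeeze: 40

```text
clock: 22.95
tcp_pos: [0.4628, 0.1909, 0.1701]
eef_rot: [0.0, 1.0, -0.0, -0.001]
force: [-0.6, -0.7, -0.1]
grip_width: 1.004
finger_force: 0.0
```

```bash
python3 - <<'E'
from h import *
s=read_state();print(s["tcp_pos"],s["grip_width"],s["finger_force"])
im=snapshot("side");cv2.imwrite("pics/s5.png",cv2.resize(im[80:280,180:380,::-1],None,fx=2.5,fy=2.5))
for b in blobs("top",snapshot("top")):
    if b[1]<300:print(*b)
E
```

```text
[0.4628207  0.19085869 0.17006362] 1.0042695842747333 0.0
yellow 272 [ 45.  191.2] [0.4679 0.6758]
blue 219 [238.4 134.6] [0.6085 0.2154]
```

View pics/s5.png

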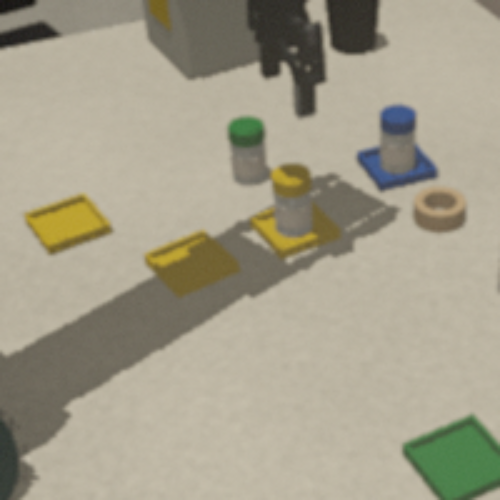

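The yellow pot stands in the far yellow tray (about 293,200 in the crop). Last is the green pot.

Request:
move_arm:
  increments:
    - {"ax":0,"ay":0,"az":0,"tx":0.001,"ty":0.032,"tz":0,"hand":1}
    - {"ax":0,"ay":0,"az":0,"tx":0.001,"ty":0.033,"tz":0,"hand":1}
    - {"ax":0,"ay":0,"az":0,"tx":0,"ty":0.032,"tz":0,"hand":1}
    - {"ax":0,"ay":0,"az":0,"tx":0,"ty":0.032,"tz":0,"hand":1}
    - {"ax":0,"ay":0,"az":0,"tx":0,"ty":0,"tz":0,"hand":1}
    - {"ax":0,"ay":0,"az":0,"tx":0,"ty":0,"tz":0,"hand":1}
    - {"ax":0,"ay":0,"az":0,"tx":0,"ty":0,"tz":0.03,"hand":1}
    - {"ax":0,"ay":0,"az":0,"tx":0,"ty":0,"tz":0.04,"hand":1}
    - {"ax":0,"ay":0,"az":0,"tx":0,"ty":0,"tz":0.036,"hand":1}
    - {"ax":0,"ay":0,"az":0,"tx":0,"ty":0,"tz":0.018,"hand":1}
    - {"ax":0,"ay":0,"az":0,"tx":0,"ty":0,"tz":0,"hand":1}
    - {"ax":0,"ay":0,"az":0,"tx":0,"ty":0,"tz":0,"hand":0}
    - {"ax":0,"ay":0,"az":0,"tx":0,"ty":0,"tz":0,"hand":0}
    - {"ax":0,"ay":0,"az":0,"tx":0,"ty":0,"tz":0,"hand":0}
    - {"ax":0,"ay":0,"az":0,"tx":0,"ty":0,"tz":0,"hand":0}
    - {"ax":0,"ay":0,"az":0,"tx":0,"ty":0,"tz":0,"hand":0}
    - {"ax":0,"ay":0,"az":0,"tx":0,"ty":0,"tz":0,"hand":0}
  squeeze: 40

```text
clock: 25.18
tcp_pos: [0.4628, 0.3208, 0.0488]
eef_rot: [0.0, 1.0, 0.001, 0.001]
force: [-0.3, -1.9, 6.5]
grip_width: 0.505
finger_force: 40.1
```

Request:
move_arm:
  increments:
    - {"ax":0,"ay":0,"az":0,"tx":0,"ty":0,"tz":-0.02,"hand":0}
    - {"ax":0,"ay":0,"az":0,"tx":0,"ty":0,"tz":-0.04,"hand":0}
    - {"ax":0,"ay":0,"az":0,"tx":0,"ty":0,"tz":-0.04,"hand":0}
    - {"ax":0,"ay":0,"az":0,"tx":0,"ty":0,"tz":-0.02,"hand":0}
    - {"ax":0,"ay":0,"az":0,"tx":0.002,"ty":-0.02,"tz":0,"hand":0}
    - {"ax":0,"ay":0,"az":0,"tx":0.002,"ty":-0.04,"tz":0,"hand":0}
    - {"ax":0,"ay":0,"az":0,"tx":0,"ty":-0.04,"tz":0,"hand":0}
    - {"ax":0,"ay":0,"az":0,"tx":0,"ty":-0.04,"tz":0,"hand":0}
    - {"ax":0,"ay":0,"az":0,"tx":0,"ty":-0.04,"tz":0,"hand":0}
    - {"ax":0,"ay":0,"az":0,"tx":0,"ty":-0.04,"tz":0,"hand":0}
    - {"ax":0,"ay":0,"az":0,"tx":0,"ty":-0.04,"tz":0,"hand":0}
    - {"ax":0,"ay":0,"az":0,"tx":0,"ty":-0.04,"tz":0,"hand":0}
    - {"ax":0,"ay":0,"az":0,"tx":0,"ty":-0.04,"tz":0,"hand":0}
    - {"ax":0,"ay":0,"az":0,"tx":0,"ty":-0.04,"tz":0,"hand":0}
    - {"ax":0,"ay":0,"az":0,"tx":0,"ty":-0.04,"tz":0,"hand":0}
    - {"ax":0,"ay":0,"az":0,"tx":0,"ty":-0.04,"tz":0,"hand":0}
    - {"ax":0,"ay":0,"az":0,"tx":0,"ty":-0.036,"tz":0,"hand":0}
    - {"ax":0,"ay":0,"az":0,"tx":0,"ty":-0.02,"tz":0,"hand":0}
    - {"ax":0,"ay":0,"az":0,"tx":0,"ty":0,"tz":0,"hand":0}
    - {"ax":0,"ay":0,"az":0,"tx":0,"ty":0,"tz":0,"hand":0}
  squeeze: 40

```text
clock: 27.68
tcp_pos: [0.4565, -0.1951, 0.1664]
eef_rot: [0.0, 1.0, 0.001, -0.001]
force: [0.9, 0.1, 0.1]
grip_width: 0.5
finger_force: 40.8
```

Request:
move_arm:
  increments:
    - {"ax":0,"ay":0,"az":0,"tx":0,"ty":0,"tz":0.03,"hand":0}
    - {"ax":0,"ay":0,"az":0,"tx":0,"ty":0,"tz":0.04,"hand":0}
    - {"ax":0,"ay":0,"az":0,"tx":0,"ty":0,"tz":0.024,"hand":0}
    - {"ax":0,"ay":0,"az":0,"tx":0,"ty":0,"tz":0.01,"hand":0}
    - {"ax":0,"ay":0,"az":0,"tx":0,"ty":0,"tz":0.006,"hand":0}
    - {"ax":0,"ay":0,"az":0,"tx":0,"ty":0,"tz":0.004,"hand":0}
    - {"ax":0,"ay":0,"az":0,"tx":0,"ty":0,"tz":0,"hand":0}
    - {"ax":0,"ay":0,"az":0,"tx":0,"ty":0,"tz":0,"hand":0}
    - {"ax":0,"ay":0,"az":0,"tx":0,"ty":0,"tz":0,"hand":1}
    - {"ax":0,"ay":0,"az":0,"tx":0,"ty":0,"tz":0,"hand":1}
    - {"ax":0,"ay":0,"az":0,"tx":0,"ty":0,"tz":0,"hand":1}
    - {"ax":0,"ay":0,"az":0,"tx":0,"ty":0,"tz":0,"hand":1}
    - {"ax":0,"ay":0,"az":0,"tx":0,"ty":0,"tz":0,"hand":1}
    - {"ax":0,"ay":0,"az":0,"tx":0,"ty":0,"tz":0,"hand":1}
    - {"ax":0,"ay":0,"az":0,"tx":0,"ty":0,"tz":-0.02,"hand":1}
    - {"ax":0,"ay":0,"az":0,"tx":0,"ty":0,"tz":-0.05,"hand":1}
    - {"ax":0,"ay":0,"az":0,"tx":0,"ty":0,"tz":-0.04,"hand":1}
    - {"ax":0,"ay":0,"az":0,"tx":0,"ty":0,"tz":-0.03,"hand":1}
    - {"ax":0,"ay":0,"az":0,"tx":0,"ty":0,"tz":0,"hand":1}
    - {"ax":0,"ay":0,"az":0,"tx":0,"ty":0,"tz":0,"hand":1}
  squeeze: 40

```text
clock: 30.18
tcp_pos: [0.4566, -0.1956, 0.1922]
eef_rot: [0.0, 1.0, 0.0, -0.001]
force: [-0.7, 0.6, -0.7]
grip_width: 0.997
finger_force: 0.0
```

```bash
python3 - <<'E'
from h import *
s=read_state();print(s["tcp_pos"],s["grip_width"],s["finger_force"],s["clock"])
im=snapshot("side");cv2.imwrite("pics/s6.png",cv2.resize(im[100:330,200:500,::-1],None,fx=2.5,fy=2.5))
E
```

```text
[ 0.45657002 -0.19560791  0.19215542] 0.9970420022902022 0.0 30.175
```

View pics/s6.png

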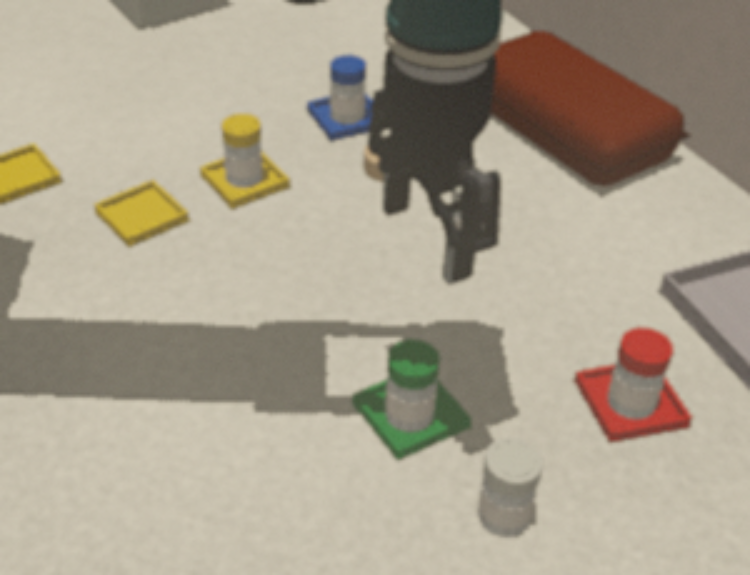

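All four pots stand upright in their own trays: blue (347,90), yellow (242,150), green (411,385) and red (640,370) in the crop. The gripper is clear of everything.

```bash
python3 -c "
from workcell import *
print(hand_in())"
```

```text
the job is handed in; nothing more can be done
None
```

The blue, red, yellow and green pots were placed upright in their own trays in that order, the white pots were left alone, and the job was handed in at about 30 s; it returned no verdict.

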